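# Release the length stop and run it home

## Task

The carriage of the length-stop rail on the machine table is held by a spring-loaded lock button, the broad ribbed black pad on its top. With closed fingertips press that button fully down, keep it down while you push the carriage along the rail until it rests fully against the steel end stop, then lift straight off so that the button springs up and locks the carriage there. Grip and lift nothing, never force anything hard, and leave the loose things lying around undisturbed.

Things in the scene. Friction and masses are not known exactly. Their poses are not given: they have to be found in the camera images.
- stop_rail: fixed aluminium slotted rail, 50 mm wide, 28 mm high, 340 mm long, lying on the table roughly left to right. Origin: middle of its underside. Its own y axis runs along the rail, toward the carriage's starting end (the robot's left); the end stop is toward its -y end; its x axis points across it, away from the robot; z up.
- stop_carriage (a joint): how far the grey carriage has slid along the rail toward the end stop (the rail's own -y), in m; it starts at 0, locked (1 mm of play), and meets the end stop after 134 to 174 mm. Unlocked it slides with about 2 N. Teeth every 10 mm in the rail's slot lock it again if the button is let up on the way (none in the last 15 to 60 mm before the stop).
- lock_button (a joint): travel of the lock button in m: 0 = up, carriage locked; 0.007 = fully down; the lock is free beyond 0.0035. About 5 N starts it down and 8 N holds it fully down; it springs back when released. At the end stop it comes fully up (and locks) only if the carriage is within 1.5 mm of the stop.
- button_top (a point): middle of the top face of the lock button, a black plastic pad 60 mm across the rail by 52 mm along it, with low ribs; 62 mm above the table when up, pressed straight down. It rides with the carriage, between two cross ridges 56 mm apart along the rail and 68 to 70 mm above the table, by which (or by friction on the pad) fingertips on the button push the carriage along.
- carriage_nose (a point): middle of the carriage's front end face (toward the end stop), 39 mm above the table; axes as the rail's; 56 mm along the rail from the button's middle. The carriage straddles the rail: 90 mm across it, 112 mm along it, top plate 48 mm above the table, ridges before and behind the button sloped on their outer sides.
- stop_face (a point): middle of the end stop's face that the carriage comes to rest against, 39 mm above the table; axes as the rail's. The end stop is a fixed steel block with a bolt head on top, 70 mm across the rail, 40 mm along it, 58 mm high (67 mm with the bolt), clamped over the rail near its right end.
- spindle_ring_2: bystander, to be left alone: flat grey spacer ring, 60 mm across, 10 mm thick, lying off the left end of the rail. Origin: middle of its underside.
- wedge: bystander, to be left alone: wooden wedge, 30 x 120 x 24 mm, behind the rail on the left. Origin: middle of its underside.
- screw_tin: bystander, to be left alone: open round tin of screws, 85 mm wide, 49 mm high, far left. Origin: middle of its underside.
- offcut_2: bystander, to be left alone: wooden offcut, 60 x 75 x 22 mm, close behind the right end of the rail. Origin: middle of its underside.
- setting_block: bystander, to be left alone: light block with a black knob, 40 x 60 x 46 mm, on the right. Origin: middle of its underside.
- tape_measure: bystander, to be left alone: pocket tape measure, 36 x 78 x 61 mm, far right. Origin: middle of its underside.
- spindle_ring_4: bystander, to be left alone: grey spacer ring, 68 mm across, 15 mm thick, far right. Origin: middle of its underside.

How it is judged:
By the outcome, as a careful person would: the job done as asked, in the order asked, and still so for the second after the job is handed in, with the robot touching nothing.
It also fails if it takes over 42 s, if anything falls off the work surface, if the arm or the gripper's body presses on something with over 40 N, if the wrist force passes 120 N, or if a joint passes its speed limit or range.

## Robot

A 7-joint arm with a two-finger parallel gripper is mounted at the origin on a cart in front of the work surface, level with it; the furniture and walls round the work are solid. World frame = base frame: x ahead of the robot, y to its left, z up, the work surface at z = 0. Lengths are in m, angles in degrees, forces in N, time in s.
With the tool pointing down it reaches from about 0.35 to 0.9 m from the base axis. Payload 7.2 kg.
Tool frame: the origin (TCP) lies midway between the tips of the shut fingers; the grasp point (between the pads) lies 19 mm behind it; z points along the fingers, y is the line along which they close (so a half turn about z gives the same grasp; the last joint's range is limited). The gripper opens to 85 mm and grips with 20 to 120 N. Pads are 22 mm wide; open, the fingers measure 114 mm over their backs; the gripper's body (76 mm by 85 mm) begins 54 mm behind the grasp point. The pads swing forward as they close: fully open they stand 13 mm farther back than shut.
Start: joints at [-71.001, 23.554, -0.728, 91.456, 0.321, 64.991, -4.71], TCP at [0.243, 0.576, 0.231] pointing down, gripper open.
Joint ranges: [-169.25, 169.25], [-16.82, 113.86], [-84.01, 82.57], [7.8, 145.47], [-59.2, 239.2], [7.22, 106.19], [-163.78, 163.78]. Speed limits (degrees/s): [136.94, 136.94, 172.46, 172.46, 180, 180, 180].

## Interface

Orientations are given as a 3x3 rotation matrix whose columns are the frame's x, y, z axes.
In Python, from workcell import manip, hand, planner, cams gives the robot as it stands. Calls block until the motion is done:
- manip.move_to(position, orientation): joint-space move of the TCP to a pose.
- manip.move_straight(position, rotation=None, feed=0.15, until_force=None): straight line of the TCP; rotation=None keeps the orientation; feed is the mean speed in m/s. With until_force (N) it stops when the force on the tool has changed by that much, and returns True; else False.
- manip.movej(angles): joint-space move.
- hand.open_gripper() and hand.close_gripper(grasp_force=None): open the fingers fully, or close them until they stop; grasp_force is the grip in N (None keeps the last).
- manip.hold(seconds).
- planner.solve_ik(position, orientation): joint angles nearest the present ones, or None.
- manip.state(): the state.
- cams.get_image(name): name is "side" or "top" or "wrist"; returns (picture, depth): 420x560x3 uint8, red, green, blue; 420x560 float32, m along the optical axis (not along the pixel's ray), 0 where there is no reading.
- cams.get_calibration(name): a dict with "camera_matrix" (3x3 intrinsics, pixels), "rvec" (rotation vector, rad) and "tvec" (3), from world to camera coordinates, as OpenCV has them. Camera axes: x right, y down, z forward; pixel columns grow to the right and rows downward; lengths in m; the calibration is good to about 2 mm. A picture is of the moment at which its call begins: read the wrist's pose just before it. get_calibration takes no time and is no camera call; for the wrist camera it gives the pose at the moment of the call.
A pose or a line that the arm cannot do raises manip.IKError and nothing moves.
- manip.finish_job(): hands the job in; it is judged then, once.
Trained networks look in the newest picture that a camera, given by its name, has taken for a name from the list of things; names that differ only in an ending like _2 or _b are one class to them, and where a whole thing is asked for, a point or a joint stands for the part that bears it (a point fixed in the world has none). Each returns a list of dicts, best first, with "p" (0 to 1); they miss things now and then, are a little off and sometimes report something else, mostly with a low value. They report only what shows in the picture. A call takes as long as a camera call.
- cams.spot_in(name, camera): "point" ([column, row] in pixels, amid what is visible of it).
- cams.silhouettes(name, camera): "mask" (420x560 bool, what is visible of it) and "point" ([column, row] in pixels, amid what is visible of it).
The state is a dict: "time_s": time; "joints": joint angles; "qvel": joint speeds; "effort": joint torques, N m; "ee_pos": TCP position; "tcp_rot": TCP orientation; "contact_force": force on the tool from outside, world axes, zero at the start; "ft_torque": the same for the moment, N m; "finger_gap": finger opening in m; "grasp_force": force on a finger pad.
Only numpy, scipy, OpenCV 4.12 (cv2) and the standard library are available. Lean on these libraries where they do the work, as an engineer would, in place of code of your own. Each camera call takes 0.05 s, during which the arm holds its last target. There are 200 camera calls.

## Working session

There is one attempt and no reset: what is moved stays moved. The work goes in short steps, each a Python script; the robot and the scene stay as the last script left them, time stands still between calls to the robot, and variables do not carry over. Pictures are saved under pics/ and viewed, at most 10 in all, crops included, and the job is handed in when it is done.

```bash
mkdir -p pics; cat > h.py <<'E'
import numpy as np, cv2
from workcell import manip, hand, planner, cams
def cloud(name, depth):
    c=cams.get_calibration(name);K=np.array(c["camera_matrix"]);R,_=cv2.Rodrigues(np.array(c["rvec"],float));t=np.array(c["tvec"],float).ravel()
    v,u=np.mgrid[:420,:560]
    P=np.stack([(u-K[0,2])/K[0,0]*depth,(v-K[1,2])/K[1,1]*depth,depth],-1)
    W=(P-t)@R
    W[depth<=0]=np.nan
    return W
E
python3 - <<'E'
from h import *
for n in("top","side"):
    im,d=cams.get_image(n);cv2.imwrite(f"pics/{n}0.png",im[:,:,::-1]);W=cloud(n,d);np.save(f"pics/{n}0.npy",W)
    for o in("button_top","stop_rail","lock_button","stop_carriage","stop_face","carriage_nose"):
        try:
            for r in cams.spot_in(o,n)[:2]:
                u,v=map(int,np.round(r["point"]));print(n,o,round(r["p"],2),u,v,W[v,u].round(4))
        except Exception as e: print(n,o,e)
print(manip.state())
E
```

```text
top button_top 0.95 216 256 [0.469  0.1151 0.065 ]
top button_top 0.52 218 256 [0.469  0.1107 0.0636]
top stop_rail 0.9 237 259 [0.4614 0.0673 0.0589]
top lock_button 0.75 215 252 [0.4783 0.1176 0.0637]
top stop_carriage 0.76 218 258 [0.4644 0.1109 0.0624]
top stop_face 0.89 320 270 [ 0.4336 -0.1239  0.0604]
top carriage_nose 0.8 219 257 [0.4666 0.1085 0.0627]
side button_top 0.66 229 191 [0.4706 0.1159 0.0616]
side stop_rail 0.94 230 219 [0.4556 0.0469 0.0279]
side lock_button 0.64 228 189 [0.4698 0.1239 0.0628]
side stop_carriage 0.98 227 199 [0.4581 0.075  0.0671]
side stop_carriage 0.57 284 189 [0.6242 0.1495 0.013 ]
side stop_face 0.65 231 264 [ 0.4237 -0.135   0.0568]
side carriage_nose 0.64 230 201 [0.4642 0.0719 0.0619]
side carriage_nose 0.53 228 266 [ 0.4169 -0.1391  0.0572]
{'time_s': 0.7, 'joints': array([-71.0016262 ,  23.5516003 ,  -0.72716362,  91.45399196,
         0.3230712 ,  64.99087276,  -4.70909953]), 'qvel': array([-0.02989863, -0.10849432, -0.00882526,  0.03324242,  0.05391454,
        0.02205264, -0.0395394 ]), 'effort': array([-1.53461668e-03, -6.00235391e+01,  6.80639651e-01, -2.99686843e+01,
        1.39636963e-02,  2.07932906e-03,  2.21531883e-05]), 'ee_pos': array([0.24329503, 0.57572292, 0.23133783]), 'tcp_rot': array([[-9.21156055e-01,  3.89193418e-01,  6.75473114e-05],
       [ 3.89193423e-01,  9.21156053e-01,  8.01063726e-05],
       [-3.10447417e-05,  1.00079440e-04, -9.99999995e-01]]), 'contact_force': array([ 0.32757908, -0.64593961,  0.78971866]), 'ft_torque': array([-0.04648817,  0.01481266,  0.02287977]), 'grasp_force': 0.0, 'finger_gap': 0.08560620967380789}
```

View pics/top0.png

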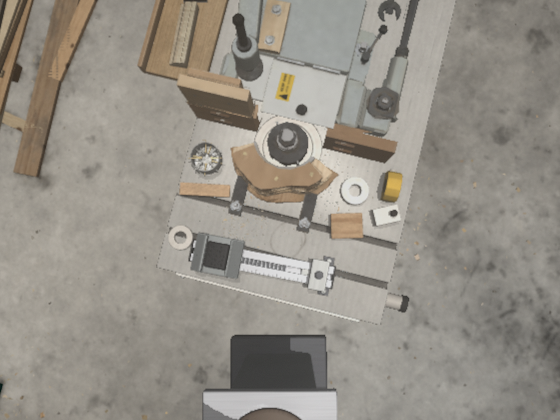

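```bash
python3 - <<'E'
from h import *
for n in("top","side"):
    W=np.load(f"pics/{n}0.npy").reshape(-1,3);W=W[~np.isnan(W).any(1)]
    r=(W[:,0]>.36)&(W[:,0]<.56)&(W[:,1]>-.26)&(W[:,1]<.24)
    Q=W[r]
    rail=Q[(abs(Q[:,2]-.028)<.004)&(Q[:,1]<.05)&(Q[:,1]>-.1)]
    rr=cv2.minAreaRect(rail[:,:2].astype(np.float32));print(n,"rail",len(rail),rr)
    vx=cv2.fitLine(rail[:,:2].astype(np.float32),cv2.DIST_HUBER,0,.01,.01).ravel();print(vx)
    for nm,a,b in(("carr",.0,.24),("stop",-.26,-.05)):
        s=Q[(Q[:,2]>.042)&(Q[:,2]<.08)&(Q[:,1]>a)&(Q[:,1]<b)]
        print(nm,len(s),cv2.minAreaRect(s[:,:2].astype(np.float32)),s.max(0),s.min(0))
E
```

```text
top rail 1058 ((0.4820592403411865, -0.025882728397846222), (0.14956066012382507, 0.1563727706670761), 88.90603637695312)
[ 0.0945581   0.99551934  0.44479787 -0.03668798]
carr 1832 ((0.47102969884872437, 0.11638520658016205), (0.11327177286148071, 0.09140592068433762), 78.22640991210938) [0.5235383  0.17924417 0.07741902] [0.41731486 0.05376942 0.04227391]
stop 540 ((0.4220723807811737, -0.11911548674106598), (0.04025813937187195, 0.06945482641458511), 77.93016815185547) [ 0.45894717 -0.09331154  0.07262101] [ 0.38552983 -0.14512492  0.0433788 ]
side rail 702 ((0.49491646885871887, -0.02162984013557434), (0.13242746889591217, 0.15118415653705597), 76.71678924560547)
[ 0.10495403 -0.9944771   0.44653586 -0.01162346]
carr 1065 ((0.4699386656284332, 0.11180265992879868), (0.10960208624601364, 0.09160645306110382), 78.5192642211914) [0.52508848 0.17342504 0.07202049] [0.41814394 0.05105849 0.042025  ]
stop 667 ((0.4232756793498993, -0.12097634375095367), (0.04249557852745056, 0.07015619426965714), 77.66222381591797) [ 0.4605525  -0.09485165  0.06877389] [ 0.38562689 -0.14770484  0.04215108]
```

```bash
cat >> h.py <<'E'
u=np.array([.2017,.9794,0]);u/=np.linalg.norm(u)
def Rot(s=1):
    x=s*u;z=np.array([0,0,-1.]);return np.stack([x,np.cross(z,x),z],1)
E
python3 - <<'E'
from h import *
q0=manip.state()["joints"];p=np.array([.471,.1155,.20])-.008*u
best=min((s for s in(1,-1) if planner.solve_ik(p,Rot(s)) is not None),key=lambda s:abs(planner.solve_ik(p,Rot(s))-q0).max())
print(best,planner.solve_ik(p,Rot(best)))
hand.close_gripper(20)
manip.move_to(p,Rot(best))
im,d=cams.get_image("wrist");W=cloud("wrist",d);np.save("pics/w.npy",W);cv2.imwrite("pics/w1.png",im[:,:,::-1])
for r in cams.silhouettes("lock_button","wrist")[:2]:
    m=r["mask"];pt=W[m];pt=pt[~np.isnan(pt).any(1)];print(r["p"],r["point"],m.sum(),np.median(pt,0),cv2.minAreaRect(pt[:,:2].astype(np.float32)))
s=manip.state();print(s["time_s"],s["ee_pos"],s["contact_force"],s["finger_gap"])
E
```

```text
1 [-44.48614272  11.91274698  30.09208224 114.56943297  -7.23198607
  55.30063903 -22.43742724]
0.57 [279.4, 181.9] 4240 [0.47208558 0.11745436 0.06205372] ((0.4716857671737671, 0.11436576396226883), (0.054871708154678345, 0.05965521186590195), 80.39274597167969)
0.56 [321.3, 46.2] 3004 [0.51752322 0.21218738 0.00992869] ((0.5174624919891357, 0.21096085011959076), (0.061967477202415466, 0.0589941032230854), 9.447744369506836)
3.45 [0.46937804 0.10888091 0.19993891] [-0.13075113  0.23176883  0.29813001] -0.00012339553723962423
```

View pics/w1.png

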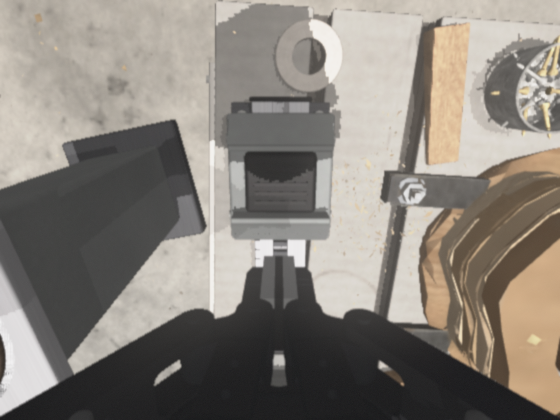

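The wrist view shows the black pad at about (280,182) between its ridges, with the rail vertical in the picture. This agrees with the top view to within 2 mm. Next I press the button.

```bash
python3 - <<'E'
from h import *
p=np.array([.4715,.1153,0])-.008*u
manip.move_straight(p+[0,0,.075],feed=.12)
f0=manip.state()["contact_force"]
hit=manip.move_straight(p+[0,0,.049],feed=.015,until_force=14)
s=manip.state();print(hit,s["time_s"],s["ee_pos"],s["contact_force"]-f0)
np.save("f0.npy",f0)
E
```

```text
True 5.8917 [0.46991901 0.10745585 0.05506183] [-2.51951105e+00  5.12505923e-03  8.57425176e+00]
```

```bash
python3 - <<'E'
from h import *
f0=np.load("f0.npy");s=manip.state();p0=np.array(s["ee_pos"]);np.save("p0.npy",p0)
def go(dist,feed,F,z):
    p=p0-dist*u;p[2]=z
    h=manip.move_straight(p,feed=feed,until_force=F);s=manip.state();f=s["contact_force"]-f0
    print(h,round(s["time_s"],2),"travel",(p0-s["ee_pos"])@u,"z",s["ee_pos"][2],"f along",f@u,f)
    return h
if not go(.03,.03,12,.0543) and not go(.14,.05,12,.0543):
    im,d=cams.get_image("top");W=cloud("top",d).reshape(-1,3);W=W[~np.isnan(W).any(1)]
    t=(W-[.4715,.1153,0])@u
    go(.20,.02,12,.0543)
im,d=cams.get_image("side");cv2.imwrite("pics/s2.png",cv2.resize(im[130:300,130:360,::-1],None,fx=3,fy=3))
E
```

```text
False 7.03 travel 0.029286699657043114 z 0.05498822604061834 f along 1.4480102704655111 [-3.26061633  2.14989732 12.63283219]
False 9.38 travel 0.13942059424728243 z 0.05498568732004658 f along 0.7454871251579561 [-2.88030648  1.35430914 14.22678424]
True 11.17 travel 0.17261977354533625 z 0.05513432344097831 f along 1.9703104089464554 [-0.6870685   2.15315576  7.07555144]
```

View pics/s2.png

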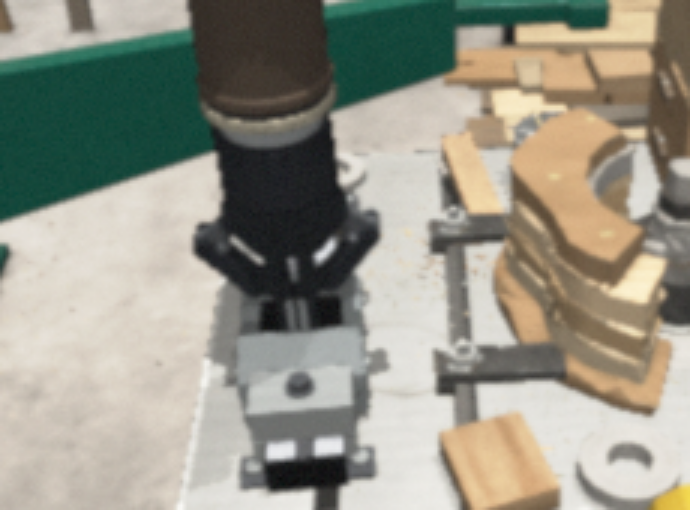

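The tip stopped at 172.6 mm. That fits the carriage reaching the stop at about 165 mm, after which the tip slid some 8 mm to the front ridge. In the side view the carriage appears to touch the stop block, with the contact near (300,335) in the crop. I'll seat it once more gently, then lift straight off.

```bash
python3 - <<'E'
from h import *
f0=np.load("f0.npy");p0=np.load("p0.npy")
def rep(h):
    s=manip.state();f=s["contact_force"]-f0
    print(h,round(s["time_s"],2),"travel",(p0-s["ee_pos"])@u,"z",s["ee_pos"][2],"along",f@u,"fz",f[2])
    return s["ee_pos"]
p=p0-.180*u;p[2]=.0541
rep(manip.move_straight(p,feed=.01,until_force=10))
manip.hold(.2);e=rep(0)
manip.move_straight(e+[0,0,.03],feed=.05);e=rep(0)
manip.move_straight([e[0],e[1],.26],feed=.15);rep(0)
c0=None
for n in("top","wrist"):
    im,d=cams.get_image(n);W=cloud(n,d);cv2.imwrite(f"pics/{n}3.png",im[:,:,::-1])
    Q=W.reshape(-1,3);Q=Q[~np.isnan(Q).any(1)];c=(Q-[.4715,.1153,0])
    a=c@u;b=c@np.array([u[1],-u[0],0])
    for lo in range(-270,-90,6):
        k=(a*1000>=lo)&(a*1000<lo+6)&(abs(b)<.022)&(Q[:,2]<.1)
        if k.any(): print(n,lo+3,np.percentile(Q[k,2]*1000,[10,50,90]).round(1))
E
```

```text
True 11.58 travel 0.17258647214370698 z 0.05526516546613998 along 0.3078238319120826 fz 6.317354728685202
0 11.78 travel 0.1725742733109232 z 0.05530920825664057 along 0.49191000633970955 fz 6.710337158939759
0 12.54 travel 0.1724794256719576 z 0.08522988039291751 along -0.8201723940109941 fz -0.196522437424748
0 13.86 travel 0.17255874646371513 z 0.2592573201512406 along -0.8455901433031312 fz -0.2665813017600376
wrist -261 [56.7 57.8 58.5]
wrist -255 [57.3 58.2 59.1]
wrist -249 [57.3 58.2 59.4]
wrist -243 [57.4 59.  67.5]
wrist -237 [57.6 59.1 67.3]
wrist -231 [57.3 58.5 60.4]
wrist -225 [57.1 58.  59. ]
wrist -219 [49.1 52.3 57.9]
wrist -213 [53.2 55.3 57.7]
wrist -207 [58.7 61.6 63.6]
wrist -201 [64.8 67.7 69.6]
wrist -195 [54.2 67.2 69.2]
wrist -189 [60.5 61.6 62.6]
wrist -183 [61.3 62.3 63.3]
wrist -177 [61.3 62.3 63.2]
wrist -171 [61.5 62.5 63.4]
wrist -165 [61.4 62.4 63.4]
wrist -159 [61.2 62.3 63.4]
wrist -153 [61.2 62.2 63.1]
wrist -147 [61.3 62.2 63.3]
wrist -141 [48.9 61.1 62.6]
wrist -135 [67.2 68.  68.9]
wrist -129 [66.4 68.5 70.2]
wrist -123 [60.6 63.  65.3]
wrist -117 [54.5 56.7 59.5]
wrist -111 [28.4 50.6 53.4]
wrist -105 [ 7.7 27.6 28.7]
wrist -99 [20.4 27.7 28.9]
wrist -93 [ 8.1 27.6 28.9]
```

View pics/wrist3.png

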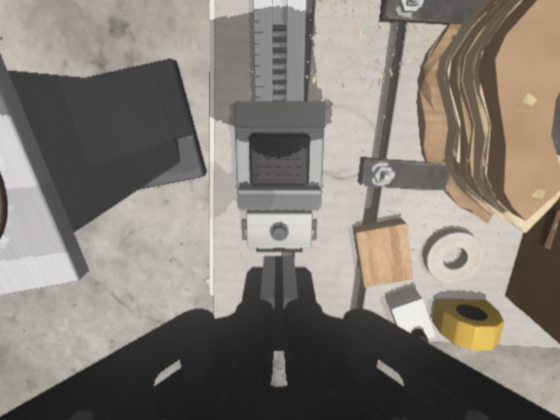

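The carriage sits against the end stop with no gap (row ~210), and the pad is back at 62 mm, so it is up and locked. The loose things look undisturbed.

```bash
python3 -c "
from h import *
print(manip.finish_job())"
```

```text
the job is handed in; nothing more can be done
None
```

The carriage is against the end stop after about 165 mm of travel, with the lock button back up (62 mm) and locked; the arm is clear, and the job was handed in at about 14 s.

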